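# Open the bench safe for spare headlamp bulbs

### The arm

A 7-joint arm with a two-finger parallel gripper is mounted at the origin on the work surface. World frame = base frame: x ahead of the robot, y to its left, z up, the work surface at z = 0. Lengths are in m, angles in rad, forces in N, time in s.
With the tool pointing down it reaches from about 0.425 to 0.875 m from the base axis. Payload 4.7 kg.
Tool frame: the origin (TCP) lies at the very end of the fingers, on their centre line; the grasp point (between the pads) lies 19 mm behind it; z points along the fingers, y is the direction in which the jaws open and shut (so a half turn about z gives the same grasp; the last joint's range is limited). The gripper opens to 85 mm and grips with 20 to 120 N. Pads are 22 mm wide; open, the fingers measure 114 mm over their backs; the gripper's body (76 mm by 85 mm) begins 54 mm behind the grasp point. The pads swing forward as they close: fully open they stand 13 mm farther back than shut.
Start: joints at [-1.28, 0.321, -0.07, 1.45, 0.023, 1.371, -0.057], TCP at [0.178, 0.625, 0.231] pointing down, gripper open.
Joint ranges: [-2.86, 2.86], [-0.3, 2.09], [-1.38, 1.24], [0.06, 2.45], [-1.56, 4.7], [0.09, 2.05], [-2.69, 2.69]. Speed limits (rad/s): [2.57, 2.57, 3.14, 3.14, 3.14, 3.14, 3.14].

### API

Orientations are given as [roll, pitch, yaw] about the fixed x, y, z axes, in that order (R = Rz(yaw) Ry(pitch) Rx(roll)).
In Python, from rig import * gives the robot as it stands. Calls block until the motion is done:
- move_ptp(position, orientation): joint-space move of the TCP to a pose.
- move_straight(position, ori=None, max_speed=0.15, max_force=None): straight line of the TCP; ori=None keeps the orientation; max_speed is the mean speed in m/s. With max_force (N) it stops when the force on the tool has changed by that much, and returns True; else False.
- movej(angles): joint-space move.
- set_gripper(opening, strength=None): finger opening in m; strength is the grip in N (None keeps the last); returns when the fingers have stopped.
- hold(seconds).
- inverse_kinematics(position, orientation): joint angles nearest the present ones, or None.
- get_state(): the state.
- get_image(name): name is "scene" or "top" or "wrist"; returns a dict with "img" (480x640x3 uint8, blue, green, red), "camera_matrix" (3x3 intrinsics, pixels), "world_from_camera" (4x4, takes a point from camera to world coordinates). Camera axes: x right, y down, z forward; pixel columns grow to the right and rows downward; lengths in m; the calibration is good to about 2 mm. A picture is of the moment at which its call begins. There is no depth.
A pose or a line that the arm cannot do raises PlanningError and nothing moves.
- sign_off(): hands the job in, once; it reports no verdict.
The state is a dict: "clock": time; "joint_positions": joint angles; "qd": joint speeds; "tau": joint torques, N m; "eef_pos": TCP position; "orientation": TCP orientation; "contact_force": force on the tool from outside, world axes, zero at the start; "ft_torque": the same for the moment, N m; "gripper_width": finger opening in m.
Only numpy, scipy, OpenCV 4.12 (cv2) and the standard library are available. Lean on these libraries where they do the work, as an engineer would, in place of code of your own. Each camera call takes 0.05 s, during which the arm holds its last target. There are 200 camera calls.

### The job

Open the combination safe on the bench: turn the dial right (clockwise) to the 1st mark right of the red zero mark and pause there a moment, turn it left to the 2nd mark left of zero and pause again, then turn it right until you feel it come up against its stop, somewhere between the 3rd and 6th marks; press it lightly there for a moment, never hard. Let go of the dial where it stopped, then slide the blue cover by its black grip fully away from the dial, without wrenching at it if it is locked. Leave everything else on the bench where it is.

Things in the scene. Friction and masses are not known exactly. Their poses are not given: they have to be found in the camera images.
- safe: grey steel box fixed to the bench, 200 (x) by 380 mm (y from -200 to 180), top decks 90 mm high; origin on the bench, x axis away from the robot at yaw 0, y to its left. Dial on the right deck, vertical axis at (0, -115) mm; the blue cover shuts the bulb well (y -47 to 69 mm) and slides left over the left deck. Rails 12 mm high at x = +-96 mm, y -80 to 180 mm. A lens stands on the right deck
- dial_grip (a point): on the dial's axis, middle of its grip, 114.5 mm above the bench: an upright aluminium bar 60 mm long (x), 14 mm wide (y), 30 mm high (15 mm above and below this point) on a black disc 80 mm across whose top is 15 mm below this point. A white line on the bar and the disc's +x side is the pointer. x axis: the pointer's direction, z up
- dial_zero (a point): a point on the red zero mark of the scale around the dial (the mark runs 43 to 57 mm from its axis), 50 mm from its axis in the safe's +x direction, on the deck (90 mm above the bench). White marks follow every 10 degrees to both sides, 6 each
- dial (a joint): pointer's angle from the red zero mark, rad, left (anticlockwise from above) positive; one mark 0.1745: 1st right -0.175, 2nd left 0.349. Travel 0.95 left. Friction 0.06 N m, stays where left. The hidden stop to the right is at another angle each time, -0.53 to -1.04; it gives on a spring of 12 N m/rad. The cover is free only from 0.03 rad short of the stop's first touch to 0.06 rad into it
- stop_post: the sprung stop hidden inside the safe, 30 mm from the dial's axis; origin on the dial's axis at deck height. 1 N on it is 0.03 N m on the dial. It is damaged over 18 N (0.54 N m)
- cover_grip (a point): middle of the black bar grip on the blue sliding cover: 60 mm long (safe's x), 14 mm wide (safe's y), 30 mm high (15 mm above and below this point), standing on the cover whose top is 15 mm below; 112 mm above the bench. Cover plate 178 by 130 mm, 6 mm thick, in which the grip stands 20 mm left of the middle
- cover (a joint): how far the cover has slid along the safe's +y (left, away from the dial), m: 0 shut, 0.10 fully open. It slides with about 4 N friction; while the lock is shut it is held after 1 to 2 mm of play
- lens: small glass lens, 32 mm across, 16 mm high, flat side down, standing on the safe's dial deck near its far right corner; origin under it
- screwdriver: screwdriver with yellow handle, 200 mm long, lying on the bench
- tape: orange roll of tape, 90 mm across, 30 mm high, lying flat on the bench
- cleaner: green bottle, 56 mm across, 130 mm high, on the bench
- reflector: aluminium lamp reflector, a bowl 120 mm across, 55 mm high, on the bench
- pot: white jar with blue lid, 60 mm across, 70 mm high, on the bench
- wrench: steel wrench, 160 mm long, lying on the bench
- bolt_pin: pin on an arm under the cover, held by the lock's cam inside the safe until the dial stands at its stop; origin 100 mm to the safe's -y from the middle of the shut cover, at deck height. It bends over 20 N

How it is judged:
On the way, in this order (a step that is already met when the one before it is completed fails the run):
1. the dial rests at the 1st mark right of zero (within 0.065 rad) (value of joint dial between -0.2395 and -0.1095 rad and velocity of joint dial between -0.15 and 0.15 rad/s), for 0.2 s.
2. then the dial rests at the 2nd mark left of zero (within 0.065 rad) (value of joint dial between 0.284 and 0.414 rad and velocity of joint dial between -0.15 and 0.15 rad/s), for 0.2 s.
3. then the dial is turned right up against its stop and pressed there with more than 2 N on the stop (contact force between stop_post and anything else above 2 N and value of joint dial below -0.45 rad), for 0.1 s.
At the end, for the whole second after the job is handed in: the blue cover stands slid open by more than 88 mm of its 100 mm and at rest, with the dial still at its stop (right of -0.45 rad) (value of joint cover above 0.088 m and velocity of joint cover between -0.01 and 0.01 m/s and value of joint dial below -0.45 rad); the robot touches nothing.
It fails at once if the dial is forced against its stop with more than 18 N on the stop (0.54 N m on the dial) (contact force between stop_post and anything else above 18 N).
It fails at once if the cover is wrenched at while locked: more than 20 N on the bolt pin (contact force between bolt_pin and anything else above 20 N).
It fails at once if something else on the bench is shifted by more than 25 mm (distance of any of lens, screwdriver, tape, cleaner, reflector, pot, wrench from where it was at the start of the episode above 0.025 m).
It also fails if it takes over 72 s, if anything falls off the work surface, if the arm or the gripper's body presses on something with over 40 N, if the wrist force passes 120 N, or if a joint passes its speed limit or range.

## Working session

There is one attempt and no reset: what is moved stays moved. The work goes in short steps, each a Python script; the robot and the scene stay as the last script left them, time stands still between calls to the robot, and variables do not carry over. Pictures are saved under pics/ and viewed, about 8 in all and at most 12, crops included, and the job is handed in when it is done.

```bash
ls; mkdir -p pics; python3 - <<'E'
from rig import *
import cv2,numpy as np
for n in ("top","scene"):
    d=get_image(n); cv2.imwrite(f"pics/{n}0.png",d["img"]); print(n,d["camera_matrix"],d["world_from_camera"].round(4) if hasattr(d["world_from_camera"],'round') else d["world_from_camera"])
print(get_state())
E
```

```text
pics
top [[466.12985222   0.         315.08554521]
 [  0.         466.12985222 245.52161576]
 [  0.           0.           1.        ]] [[-0.019  -0.9956  0.0917  0.4449]
 [-0.9998  0.0199  0.0094 -0.0267]
 [-0.0112 -0.0915 -0.9957  1.2579]
 [ 0.      0.      0.      1.    ]]
scene [[504.5221361    0.         311.99911193]
 [  0.         504.5221361  236.26644648]
 [  0.           0.           1.        ]] [[ 0.2725  0.7072 -0.6524  1.3347]
 [ 0.962  -0.1866  0.1996 -0.2412]
 [ 0.0194 -0.682  -0.7311  0.9639]
 [ 0.      0.      0.      1.    ]]
{'clock': 0.1, 'joint_positions': array([-1.27989948,  0.32173172, -0.07007363,  1.45158155,  0.02259259,
        1.37080836, -0.05686015]), 'qd': array([ 4.27354834e-04,  1.78758510e-04,  1.35439472e-03, -4.85418902e-03,
        8.99035721e-05, -2.53481560e-03, -7.32623555e-04]), 'tau': array([ 4.24776463e-04, -4.94870818e+01, -3.83785777e-01, -3.15211093e+01,
        1.30292214e-02,  7.29235617e-03, -1.35182012e-05]), 'eef_pos': array([0.17754403, 0.62476558, 0.2303296 ]), 'orientation': array([-3.13985261e+00,  9.17450510e-05,  2.86485222e+00]), 'contact_force': array([ 0.67308246, -0.26578634, -1.3256327 ]), 'ft_torque': array([-0.02177462,  0.03819448,  0.02949788]), 'gripper_width': 0.08522980567411642}
```

View pics/top0.png

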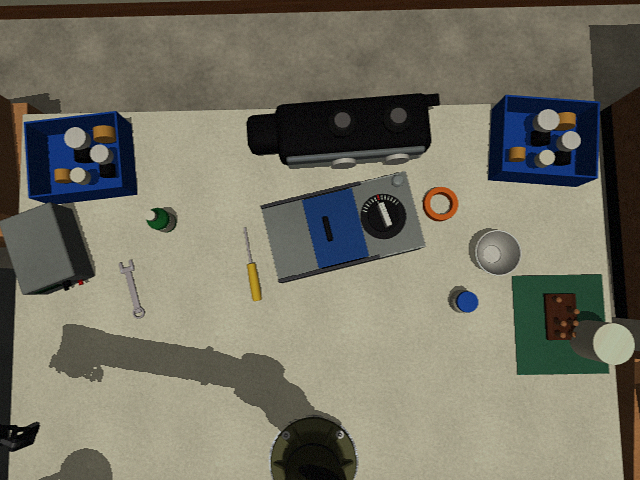

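View pics/scene0.png

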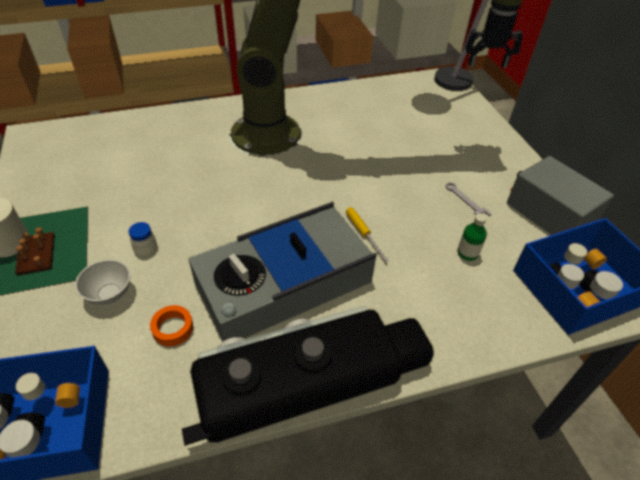

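```bash
cat > h.py <<'E'
from rig import *
import cv2,numpy as np
def ray(d,px,z):
    K=np.array(d["camera_matrix"]);T=np.array(d["world_from_camera"])
    v=T[:3,:3]@np.linalg.solve(K,[px[0],px[1],1.]);o=T[:3,3]
    return o+v*(z-o[2])/v[2]
def wrap(a): return (a+np.pi)%(2*np.pi)-np.pi
E
python3 - <<'E'
from h import *
d={"camera_matrix":[[466.12985222,0,315.08554521],[0,466.12985222,245.52161576],[0,0,1]],"world_from_camera":[[-0.019,-0.9956,0.0917,0.4449],[-0.9998,0.0199,0.0094,-0.0267],[-0.0112,-0.0915,-0.9957,1.2579],[0,0,0,1]]}
D=ray(d,(383.5,215),.1145);G=ray(d,(327,229),.112);print(D,G)
v=G-D;yaw=np.arctan2(-v[0],v[1]);print("yaw",yaw)
c=np.cos(yaw);s=np.sin(yaw)
M=(D+G)/2
for y in (yaw,yaw+np.pi):
    for a in (0.35,0,-.5,-1.05):
        q=inverse_kinematics([D[0],D[1],.114],[np.pi,0,wrap(y+a)]);print(y+a,None if q is None else np.round(q,2))
best=None
for y in (yaw,yaw+np.pi):
    q=inverse_kinematics([M[0],M[1],.38],[np.pi,0,wrap(y)]);print(y,None if q is None else np.round(q,2))
E
```

```text
[ 0.62263723 -0.1866094   0.1145    ] [ 0.59091901 -0.0461618   0.112     ]
yaw 0.22211068422812322
0.5721106842281232 [-0.43  0.54  0.91  1.62 -0.45  1.21 -0.42]
0.22211068422812322 [-0.41  0.53  0.89  1.62 -0.44  1.21 -0.78]
-0.2778893157718768 [-0.52  0.61  1.07  1.62 -0.56  1.25 -1.19]
-0.8278893157718769 [-0.52  0.61  1.07  1.62 -0.56  1.25 -1.74]
3.7137033378179165 [ 0.86  0.53 -0.81  1.57  0.4   1.22  2.12]
3.3637033378179164 [-0.38  0.51  0.84  1.62 -0.4   1.2   2.34]
2.8637033378179164 [-0.38  0.51  0.85  1.62 -0.41  1.2   1.84]
2.313703337817916 [-0.4   0.52  0.87  1.62 -0.42  1.2   1.3 ]
0.22211068422812322 [-0.07  0.23  0.28  1.29 -0.06  1.64 -1.16]
3.3637033378179164 [-0.38  0.26  0.67  1.3  -0.16  1.64  2.06]
```

```bash
python3 - <<'E'
from h import *
move_ptp([.6,-.13,.40],[np.pi,0,.222])
d=get_image("wrist");cv2.imwrite("pics/w1.png",d["img"]);np.savez("w1.npz",**{k:np.array(d[k]) for k in d})
print(get_state()["clock"],get_state()["joint_positions"].round(2),np.array(d["world_from_camera"]).round(3).tolist())
E
```

```text
3.2417 [-0.04  0.22  0.26  1.25 -0.06  1.68 -1.14] [[0.222, -0.934, -0.281, 0.673], [-0.975, -0.213, -0.063, -0.114], [-0.001, 0.288, -0.958, 0.543], [0.0, 0.0, 0.0, 1.0]]
```

View pics/w1.png

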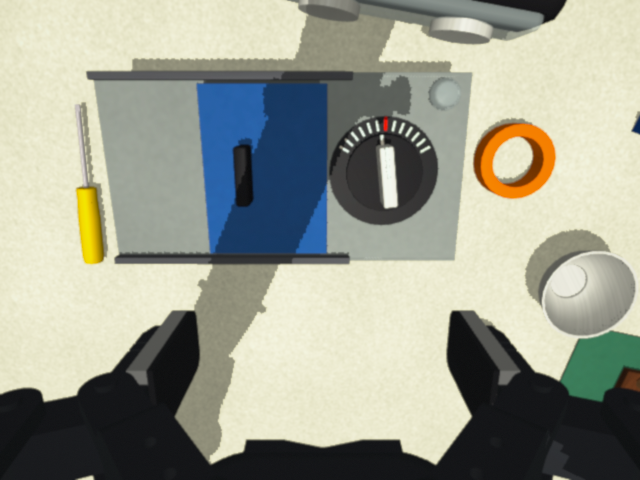

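```bash
python3 - <<'E'
from h import *
d=dict(np.load("w1.npz"));im=d["img"].astype(int);b,g,r=im[...,0],im[...,1],im[...,2]
Y,X=np.mgrid[:480,:640]
def comp(m,near):
    n,l,s,c=cv2.connectedComponentsWithStats(m.astype(np.uint8)); 
    i=min((i for i in range(1,n) if s[i,4]>15),key=lambda i:np.hypot(*(c[i]-near)));return l==i,c[i],s[i]
def axis(m,z):
    cnt=max(cv2.findContours(m.astype(np.uint8),0,1)[0],key=cv2.contourArea)[:,0]
    P=np.array([ray(d,p,z)[:2] for p in cnt],np.float32)
    c,(w,h),a=cv2.minAreaRect(P*1000);bx=cv2.boxPoints((c,(w,h),a))
    e=[bx[1]-bx[0],bx[2]-bx[1]];e=max(e,key=np.linalg.norm);e=e*np.sign(e[0])
    return np.array(c)/1000,(w,h),np.arctan2(e[1],e[0])
box=(X>335)&(X<435)&(Y>135)&(Y<225)
bar,c,s=comp((np.minimum(np.minimum(r,g),b)>170)&box,(388,180));print("bar px",c,s,axis(bar,.1295))
red,c,s=comp((r>130)&(g<80)&(b<80)&(X>340)&(X<430)&(Y<150),(385,124));R=ray(d,c,.09);print("red",c,s,R)
blk,c,s=comp((np.maximum(np.maximum(r,g),b)<60)&(X>225)&(X<260)&(Y>135)&(Y<215),(243,176));print("grip",c,s,axis(blk,.127),axis(blk,.112))
dk=(np.maximum(np.maximum(r,g),b)<60)&(X>325)&(X<445)&(Y>110)&(Y<230)
dm,c,s=comp(dk,(385,175));print("disc",c,s)
blue,c,s=comp((b>120)&(r<60),(270,150))
bl=(b>1.8*r)&(b>60)&(X<335)&(X>180)&(Y>60)&(Y<270)
print("cover",axis(bl,.097))
A=np.vstack([im[60:270,180:460]]);cv2.imwrite("pics/c1.png",cv2.resize(im[105:235,320:450].astype(np.uint8),(520,520),interpolation=2))
E
```

```text
bar px [388.18411097 176.74527112] [380 147  17  61 793] (array([ 0.62546112, -0.18995825]), (58.778648376464844, 12.914498329162598), np.float32(0.34391984))
red [385.25925926 124.12962963] [383 117   5  14  54] [ 0.67348257 -0.17958356  0.09      ]
grip [243.20271581 175.20174588] [ 234  145   20   62 1031] (array([ 0.59484119, -0.05152035]), (60.066802978515625, 17.264883041381836), np.float32(0.21184802)) (array([ 0.59203278, -0.04926725]), (62.23389434814453, 17.887754440307617), np.float32(0.21184818))
disc [392.04412066 172.40837267] [ 346  117   91  105 4873]
cover (array([ 0.59760028, -0.06834717]), (177.68576049804688, 128.75843811035156), np.float32(0.22443458))
```

View pics/c1.png

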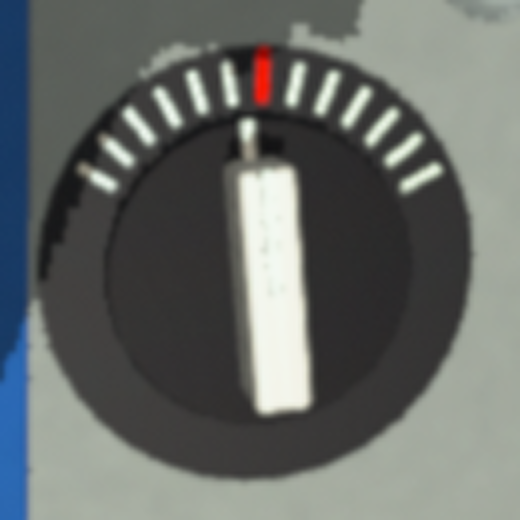

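```bash
cat >> h.py <<'E'
YAW=.219; C=(.6254,-.1903)
def st(t=""):
    s=get_state();print(t,round(s["clock"],2),"p",s["eef_pos"].round(4),"o",s["orientation"].round(3),"F",s["contact_force"].round(1),"M",s["ft_torque"].round(3),"w",round(s["gripper_width"],4),"q7",round(s["joint_positions"][6],3),flush=True);return s
E
python3 - <<'E'
from h import *
set_gripper(.05,25)
o=[np.pi,0,.344]
move_ptp([*C,.20],o);st("above")
d=get_image("wrist");cv2.imwrite("pics/w2.png",d["img"])
print(move_straight([*C,.106],max_speed=.08,max_force=8));st("down")
set_gripper(.0,25);hold(.2);s=st("grip")
q=s["joint_positions"].copy();q[6]-=.05;movej(q);st("t1");hold(.3);st("t2")
E
```

```text
above 4.53 p [ 0.6265 -0.19    0.2018] o [ 3.141e+00 -3.000e-03  3.440e-01] F [-0.1 -0.3  1. ] M [ 0.014 -0.003  0.026] w 0.0503 q7 -0.905
False
down 5.91 p [ 0.6259 -0.1905  0.1068] o [ 3.141e+00 -1.000e-03  3.440e-01] F [-0.5  0.7 -0.3] M [-0.002 -0.041 -0.006] w 0.0499 q7 -0.89
grip 6.52 p [ 0.6251 -0.1889  0.1066] o [-3.14   0.     0.345] F [-3.9  4.1  5.7] M [0.718 0.672 0.004] w 0.0137 q7 -0.89
t1 6.77 p [ 0.6251 -0.1889  0.1066] o [-3.14   0.     0.296] F [-0.3  1.5  1.7] M [ 0.194  0.268 -0.037] w 0.0138 q7 -0.939
t2 7.07 p [ 0.6251 -0.1889  0.1066] o [-3.14   0.     0.295] F [-1.8  1.5  2.6] M [0.194 0.298 0.021] w 0.0136 q7 -0.94
```

View pics/w2.png

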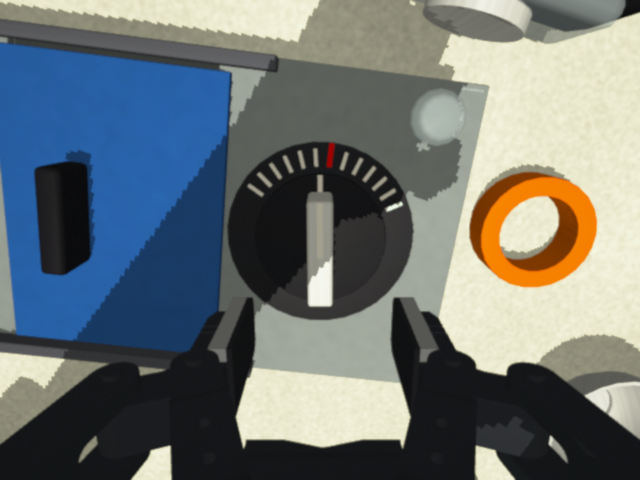

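```bash
cat >> h.py <<'E'
def turn(to,n):
    for k in range(n):
        s=get_state();q=s["joint_positions"].copy()
        cur=s["orientation"][2]-YAW;q[6]+=(to-cur)/(n-k);movej(q)
E
python3 - <<'E'
from h import *
q0=get_state()["joint_positions"].copy()
def goto(a):
    q=q0.copy();q[6]=q0[6]+a-(.295-YAW);movej(q)
goto(-.175);hold(.6);st("R1 dial -.175")
d=get_image("wrist");cv2.imwrite("pics/w3.png",d["img"])
goto(.10);goto(.349);hold(.6);st("L2")
d=get_image("wrist");cv2.imwrite("pics/w4.png",d["img"])
cv2.imwrite("pics/w34.png",np.hstack([cv2.imread(f"pics/w{i}.png")[100:420,120:520] for i in (3,4)]))
E
```

```text
R1 dial -.175 8.02 p [ 0.6251 -0.189   0.1066] o [-3.14e+00  1.00e-03  4.40e-02] F [-1.8 -0.2  1.3] M [-0.001  0.198  0.081] w 0.0132 q7 -1.191
L2 9.38 p [ 0.6251 -0.1888  0.1066] o [-3.139 -0.     0.568] F [-2.5  2.3  2.4] M [ 0.304  0.398 -0.068] w 0.0135 q7 -0.667
```

View pics/w34.png

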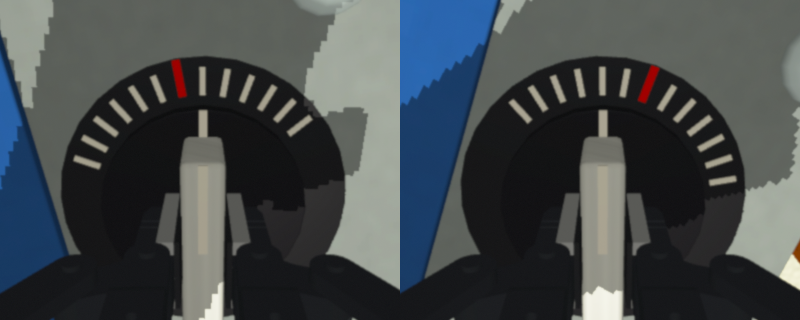

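```bash
python3 - <<'E'
from h import *
s=get_state();q0=s["joint_positions"].copy();y0=s["orientation"][2]
def goto(a):
    q=q0.copy();q[6]+=a-(y0-YAW);movej(q)
def mz():
    v=[]
    for _ in range(6): hold(.02);v.append(get_state()["ft_torque"][2])
    return np.mean(v)
for a in (.1,-.2,-.45): goto(a)
base=mz();st("base %.3f"%base);a=-.45;log=[]
while a>-1.09:
    a-=.01;goto(a);m=mz();log.append(m);print(round(a,3),round(m,3),round(get_state()["orientation"][2]-YAW,3),flush=True)
    if m>base+.17 : break
    if len(log)>4: base=min(base,np.median(log[-5:]))if 0 else base
hold(.4);st("pressed")
E
```

```text
base 0.020 10.62 p [ 0.6251 -0.1892  0.1066] o [-3.14e+00  1.00e-03 -2.27e-01] F [-1.2 -0.6  1. ] M [-0.124  0.189  0.054] w 0.0137 q7 -1.462
-0.46 0.063 -0.459
-0.47 -0.021 -0.47
-0.48 -0.043 -0.48
-0.49 -0.026 -0.49
-0.5 -0.04 -0.5
-0.51 -0.018 -0.511
-0.52 -0.009 -0.521
-0.53 -0.033 -0.531
-0.54 -0.023 -0.541
-0.55 -0.007 -0.551
-0.56 -0.028 -0.561
-0.57 -0.05 -0.571
-0.58 -0.038 -0.581
-0.59 -0.032 -0.591
-0.6 -0.027 -0.601
-0.61 -0.015 -0.611
-0.62 -0.036 -0.621
-0.63 -0.008 -0.631
-0.64 -0.021 -0.641
-0.65 0.005 -0.651
-0.66 -0.027 -0.661
-0.67 -0.018 -0.671
-0.68 -0.014 -0.681
-0.69 -0.004 -0.691
-0.7 -0.013 -0.701
-0.71 -0.019 -0.711
-0.72 0.011 -0.721
-0.73 -0.005 -0.731
-0.74 -0.018 -0.741
-0.75 -0.008 -0.751
-0.76 -0.024 -0.761
-0.77 -0.002 -0.771
-0.78 -0.013 -0.781
-0.79 -0.01 -0.791
-0.8 0.002 -0.801
-0.81 -0.032 -0.811
-0.82 -0.021 -0.821
-0.83 -0.032 -0.831
-0.84 -0.025 -0.841
-0.85 -0.038 -0.851
-0.86 0.003 -0.861
-0.87 0.035 -0.871
-0.88 0.098 -0.881
-0.89 0.155 -0.89
-0.9 0.225 -0.9
pressed 26.77 p [ 0.625  -0.1893  0.1066] o [-3.141e+00  2.000e-03 -6.810e-01] F [ 0.3 -6.6 -1.5] M [-1.302 -0.233  0.188] w 0.0134 q7 -1.916
```

```bash
python3 - <<'E'
from h import *
set_gripper(.04);st("open")
p=get_state()["eef_pos"]
move_straight([p[0],p[1],.20],max_speed=.1);st("up")
move_ptp([.594,-.05,.20],[np.pi,0,YAW]);st("above cover")
d=get_image("wrist");cv2.imwrite("pics/w5.png",d["img"]);np.savez("w5.npz",**{k:np.array(d[k]) for k in d})
E
```

```text
open 27.15 p [ 0.6252 -0.1874  0.1065] o [-3.14e+00  3.00e-03 -6.80e-01] F [0.1 0.8 0.7] M [-0.05   0.019  0.031] w 0.0401 q7 -1.916
up 28.23 p [ 0.6247 -0.1872  0.199 ] o [-3.141  0.004 -0.681] F [-0.5  0.1  0.4] M [ 0.035 -0.04   0.048] w 0.0399 q7 -1.933
above cover 28.89 p [ 0.5937 -0.0502  0.1995] o [3.141e+00 1.000e-03 2.180e-01] F [ 0.2 -0.7 -0.6] M [-0.035  0.044  0.002] w 0.0404 q7 -1.298
```

View pics/w5.png

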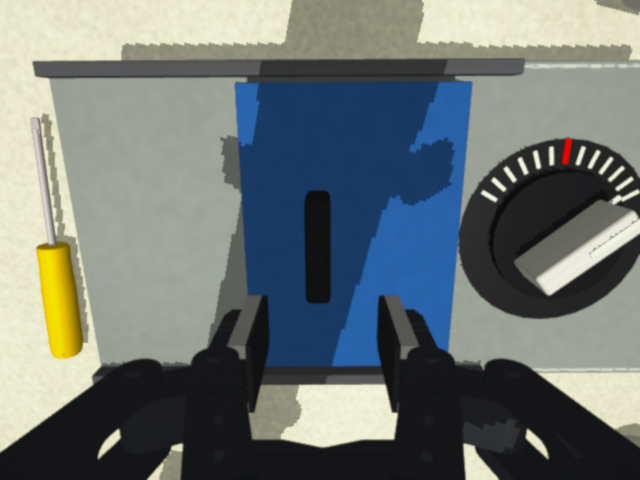

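```bash
python3 - <<'E'
from h import *
u=np.array([-np.sin(YAW),np.cos(YAW),0])
print(move_straight([.594,-.05,.104],max_speed=.08,max_force=8));st("down")
set_gripper(0,20);hold(.2);s=st("grip");p=s["eef_pos"]
r=move_straight(p+.02*u,max_speed=.03,max_force=10);s=st(f"s1 {r}")
print("moved",(s["eef_pos"]-p)@u)
if not r:
    r=move_straight(p+.099*u,max_speed=.05,max_force=12);s=st(f"s2 {r}");print("moved",(s["eef_pos"]-p)@u)
E
```

```text
False
down 30.29 p [ 0.5945 -0.05    0.1047] o [ 3.141e+00 -1.000e-03  2.190e-01] F [ 0.5 -0.3 -0.3] M [ 0.05  -0.031  0.028] w 0.0399 q7 -1.292
grip 30.83 p [ 0.5938 -0.0473  0.1047] o [-3.139 -0.     0.221] F [-2.9  4.6  4.1] M [0.9   0.547 0.054] w 0.0138 q7 -1.292
s1 True 31.22 p [ 0.5935 -0.0459  0.1047] o [ 3.138e+00 -1.000e-03  2.190e-01] F [-0.5  0.5  4. ] M [0.24  0.049 0.195] w 0.0135 q7 -1.303
moved 0.0014882733426918183
```

```bash
python3 - <<'E'
from h import *
u=np.array([-np.sin(YAW),np.cos(YAW),0])
s=st("a");p=s["eef_pos"]
r=move_straight(p+.01*u,max_speed=.02,max_force=11);s=st(f"s1 {r}")
print("moved",(s["eef_pos"]-p)@u, "F along",s["contact_force"]@u);hold(.3);s=st("settled");print("F along",s["contact_force"]@u,(s["eef_pos"]-p)@u)
d=get_image("top");cv2.imwrite("pics/t6.png",d["img"])
E
```

```text
a 31.22 p [ 0.5935 -0.0459  0.1047] o [ 3.138e+00 -1.000e-03  2.190e-01] F [-0.5  0.5  4. ] M [0.24  0.049 0.195] w 0.0135 q7 -1.303
s1 False 31.86 p [ 0.5912 -0.036   0.1047] o [3.139 0.    0.219] F [ 1.2 -2.4  3.2] M [-0.398 -0.196  0.143] w 0.014 q7 -1.321
moved 0.01016779926952429 F along -2.6210874697356057
settled 32.16 p [ 0.5912 -0.036   0.1047] o [3.139 0.    0.219] F [ 0.6 -3.3  2.8] M [-0.344 -0.15   0.211] w 0.0138 q7 -1.321
F along -3.3160009794743157 0.01014841265274324
```

```bash
python3 - <<'E'
from h import *
u=np.array([-np.sin(YAW),np.cos(YAW),0])
p=get_state()["eef_pos"]
r=move_straight(p+.094*u,max_speed=.05,max_force=12);s=st(f"s {r}");q=s["eef_pos"];print("moved",(q-p)@u,"total",(q-[.594,-.05,.1047])@u)
set_gripper(.04);hold(.2);st("open")
q=get_state()["eef_pos"]
move_straight([q[0],q[1],.22],max_speed=.1)
move_ptp([.6,-.13,.40],[np.pi,0,YAW]);st("up")
d=get_image("wrist");cv2.imwrite("pics/w7.png",d["img"])
im=d["img"].astype(int);b,g,rr=im[...,0],im[...,1],im[...,2]
Y,X=np.mgrid[:480,:640]
m=(b>1.8*rr)&(b>60)&(Y>60)&(Y<270)&(X<450)
cnt=max(cv2.findContours(m.astype(np.uint8),0,1)[0],key=cv2.contourArea)[:,0]
P=np.array([ray(d,c,.097)[:2] for c in cnt],np.float32)*1000
c,wh,a=cv2.minAreaRect(P);print("cover",c,wh,"slid mm",(np.array(c)-[597.6,-68.35])@u[:2])
E
```

```text
s True 33.99 p [0.5716 0.0501 0.1047] o [3.133 0.    0.217] F [-0.2 -0.6  3.4] M [0.407 0.029 0.203] w 0.0135 q7 -1.493
moved 0.08829299267536435 total 0.10260285107928155
open 34.57 p [0.5716 0.0474 0.1047] o [3.13e+00 1.00e-03 2.15e-01] F [-0.5 -0.7 -0.6] M [ 0.013 -0.006  0.003] w 0.04 q7 -1.493
up 36.87 p [ 0.5999 -0.1282  0.3983] o [-3.14e+00  2.00e-03  2.21e-01] F [-0.5  1.1 -0.4] M [-0.015 -0.007  0.039] w 0.04 q7 -1.156
cover (575.7943725585938, 28.389312744140625) (178.1502685546875, 130.28335571289062) slid mm 99.16606415902969
```

View pics/w7.png

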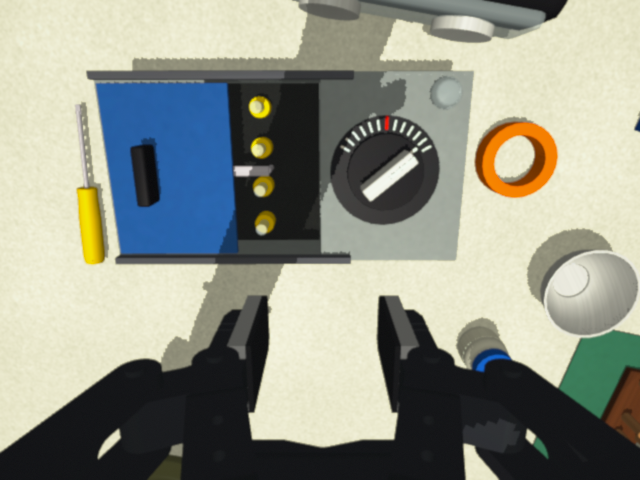

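The cover is fully open at about 99 mm, with the bulbs showing at col 260. The dial is still at about the 5th mark right, near (415,152). The lens (445,92), tape and screwdriver have not moved.

```bash
python3 -c "
from rig import *
sign_off()"
```

```text
the job is handed in; nothing more can be done
```

The safe is open and the job is handed in, at about 37 s of the 72 s allowed. `sign_off()` gives no verdict, so the results below are from my own checks.

- **Dial marks:** I turned the dial to the 1st mark right (-0.175 rad), then the 2nd mark left (+0.349 rad). Each pause was about 0.6 s, and the wrist pictures showed the pointer on the mark both times.
- **Stop:** Turning right in 0.01 rad steps, I felt the stop at about -0.87 rad. I pressed to about -0.90 rad with 0.19–0.23 N m on the wrist sensor, roughly 6–8 N on the stop.
- **Stop reading:** The wrist torque rose more slowly than the 12 N m/rad spring would give, and there were a few newtons of sideways load. The stop force is therefore an estimate, within the 2–18 N range.
- **Cover:** The first pull stopped at its 10 N guard after 1.5 mm. I think this was friction reversing after the grip closed. A second pull, with an 11 N guard, slid freely at about 3 N. I then slid the cover on until it met its end stop.
- **Last picture:** The cover is about 99 mm open and the dial is still near the 5th mark right. The lens, tape, screwdriver and reflector look unmoved, but I did not re-measure the other objects. The arm is clear of everything.

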